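# Line up the lab bottles by size in the spill tray

### The arm

A 7-joint arm with a two-finger parallel gripper is mounted at the origin on the work surface. World frame = base frame: x ahead of the robot, y to its left, z up, the work surface at z = 0. Lengths are in m, angles in rad, forces in N, time in s.
With the tool pointing down it reaches from about 0.425 to 0.8 m from the base axis. Payload 8.3 kg.
Tool frame: the origin (TCP) lies between the finger pads; the fingertips stand 25 mm ahead of it and the grasp point (between the pads) lies 6 mm ahead of it; z points along the fingers, y is the direction in which the jaws open and shut (so a half turn about z gives the same grasp; the last joint's range is limited). The gripper opens to 85 mm and grips with 20 to 120 N. Pads are 22 mm wide; open, the fingers measure 114 mm over their backs; the gripper's body (76 mm by 85 mm) begins 54 mm behind the grasp point. The pads swing forward as they close: fully open they stand 13 mm farther back than shut.
Start: joints at [1.262, 0.383, 0.016, 1.37, -0.006, 1.388, -0.046], TCP at [0.152, -0.606, 0.256] pointing down, gripper open.
Joint ranges: [-2.95, 2.95], [-0.25, 2.06], [-1.52, 1.56], [0.18, 2.33], [-1.44, 4.58], [0.02, 2.06], [-3.01, 3.01]. Speed limits (rad/s): [2.39, 2.39, 3.01, 3.01, 3.14, 3.14, 3.14].

### API

Orientations are given as a rotation vector (axis times angle).
In Python, from workcell import env gives the robot as it stands.
- The arm moves only by the tool servo_tool, never from a script. Its argument "deltas" is a list that holds one entry, the list of rows, each a list of 7 numbers: the turn, a rotation vector about the tool's x, y, z in degrees, then the shift along the tool's x, y, z in m, then the closure in counts, from 0 (fully open) to 255 (shut). In form: [[[rx, ry, rz, dx, dy, dz, fingers], ...]]. A call has 1 to 10 rows; each row shifts and turns the pose as measured when the row begins, along the tool's axes as they then stand; what a row does not reach is not made up. A row lasts 1/12 s, in which the tool goes at most 41.7 mm and 7.16 degrees, less where a joint would pass 70% of its speed; a pose out of reach is approached as far as the arm can. A call with a gripper value outside its range is refused whole. The fingers move at their own pace and stop on an object; "force" is the grip in N (left out, the last holds). Time passes only in rows, so rows that do not move let the fingers close. It gives the time, the measured TCP pose, the force and the opening at its end, in the units of the state.
- env.get_state(): the state, without advancing time (a new reading comes with each control period).
- env.get_image(name): name is "scene" or "top" or "wrist"; returns (picture, depth): 480x640x3 uint8, blue, green, red; 480x640 float32, m along the optical axis (not along the pixel's ray), 0 where there is no reading.
- env.camera_info(name): a dict with "mtx" (3x3 intrinsics, pixels), "R" (3x3) and "t" (3): a world point X has camera coordinates R X + t. Camera axes: x right, y down, z forward; pixel columns grow to the right and rows downward; lengths in m; the calibration is good to about 2 mm. The wrist camera is an equidistant fisheye: a pixel r from the principal point sees the ray r / f radians off the axis. A picture is of the moment at which its call begins: read the wrist's pose just before it. camera_info takes no time and is no camera call; for the wrist camera it gives the pose at the moment of the call.
- env.sign_off(): hands the job in, once; it reports no verdict.
The state is a dict: "t": time; "q": joint angles; "qvel": joint speeds; "joint_efforts": joint torques, N m; "tool_pos": TCP position; "eef_rot": TCP orientation; "contact_force": force on the tool from outside, world axes, zero at the start; "wrist_torque": the same for the moment, N m; "width": finger opening in m.
Only numpy, scipy, OpenCV 4.12 (cv2) and the standard library are available. Lean on these libraries where they do the work, as an engineer would, in place of code of your own. Each camera call takes 0.05 s, during which the arm holds its last target.

### The job

Put the four brown lab bottles away in the white spill tray, one standing upright in the middle of each black pad, in order of size: the smallest at the end next to the pH meter, rising to the largest at the other end. Set each one down gently, do not drop or tip any, and leave the glass beaker where it stands.

Things in the scene. Friction and masses are not known exactly. Their poses are not given: they have to be found in the camera images.
- bottle_50: smallest of the four round brown glass lab bottles with a paper label and a ribbed blue screw cap (50 ml): 46 mm diameter, 91 mm tall; cap 40 mm diameter, from 66 mm height to the top; narrow neck under the cap; about 75 g (0.7 to 1.4 times), closed; lift it by the cap from above. Origin: centre of its underside, z up along the bottle.
- bottle_100: second smallest of the four round brown glass lab bottles with a paper label and a ribbed blue screw cap (100 ml): 56 mm diameter, 105 mm tall; cap 54 mm diameter, from 80 mm height to the top; narrow neck under the cap; about 130 g (0.7 to 1.4 times), closed; lift it by the cap from above. Origin: centre of its underside, z up along the bottle.
- bottle_250: second largest of the four round brown glass lab bottles with a paper label and a ribbed blue screw cap (250 ml): 70 mm diameter, 143 mm tall; cap 54 mm diameter, from 118 mm height to the top; narrow neck under the cap; about 240 g (0.7 to 1.4 times), closed; lift it by the cap from above. Origin: centre of its underside, z up along the bottle.
- bottle_500: largest of the four round brown glass lab bottles with a paper label and a ribbed blue screw cap (500 ml): 86 mm diameter, 181 mm tall; cap 54 mm diameter, from 156 mm height to the top; narrow neck under the cap; about 400 g (0.7 to 1.4 times), closed; lift it by the cap from above. Origin: centre of its underside, z up along the bottle.
- pad_a: round black rubber pad, 92 mm diameter, 3 mm thick, fixed in the white spill tray, at the tray's left (+y) end; the four pads a, b, c, d form a straight row, 105 mm apart. Origin: centre of its underside, on the tray's floor 4 mm above the bench; the top is 3 mm above the origin. Its y axis runs along the row from d to a. The tray (440 x 125 mm) has a rim 14 mm high and does not move.
- pad_b: round black rubber pad, 92 mm diameter, 3 mm thick, fixed in the white spill tray, second from the tray's left (+y) end; the four pads a, b, c, d form a straight row, 105 mm apart. Origin: centre of its underside, on the tray's floor 4 mm above the bench; the top is 3 mm above the origin. Its y axis runs along the row from d to a. The tray (440 x 125 mm) has a rim 14 mm high and does not move.
- pad_c: round black rubber pad, 92 mm diameter, 3 mm thick, fixed in the white spill tray, third from the left (+y) end; the four pads a, b, c, d form a straight row, 105 mm apart. Origin: centre of its underside, on the tray's floor 4 mm above the bench; the top is 3 mm above the origin. Its y axis runs along the row from d to a. The tray (440 x 125 mm) has a rim 14 mm high and does not move.
- pad_d: round black rubber pad, 92 mm diameter, 3 mm thick, fixed in the white spill tray, at the tray's right (-y) end; the four pads a, b, c, d form a straight row, 105 mm apart. Origin: centre of its underside, on the tray's floor 4 mm above the bench; the top is 3 mm above the origin. Its y axis runs along the row from d to a. The tray (440 x 125 mm) has a rim 14 mm high and does not move.
- ph_meter: the pH meter, a dark grey bench instrument 170 x 200 mm, 75 mm high, with greenish display and keys, and behind it (+x) an electrode on a stand 304 mm high; fixed, it stands off the left or the right end of the tray (the white hotplate stirrer stands off the other end). Origin: on the bench under the middle of the meter's case.
- beaker: a clear glass beaker, 68 mm diameter, 90 mm tall, empty, standing among the bottles; to be left alone. Origin: centre of its underside.
Mind the look-alikes: they are no part of the job. Leave any red look-alike of the pad_b alone. What is shaped like the bottle_50 but yellow is not meant.

How it is judged:
By the outcome, as a careful person would: the job done as asked, in the order asked, and still so for the second after the job is handed in, with the robot touching nothing.
It also fails if it takes over 106 s, if anything falls off the work surface, if the arm or the gripper's body presses on something with over 40 N, if the wrist force passes 120 N, or if a joint passes its speed limit or range.

## Working session

There is one attempt and no reset: what is moved stays moved. The work goes in short steps, Python scripts to look and compute and a tool call to move; the robot and the scene stay as the last step left them, time stands still between calls to the robot, and variables do not carry over. Pictures are saved under pics/ and viewed, and the job is handed in when it is done.

Besides the shell and the picture viewer there is one more tool, called after "Request:" by a JSON object that holds its "op" and its "data", one argument or row to a line. servo_tool: Moves the arm, as the interface text tells. Its arguments: {"type":"object","properties":{"deltas":{"type":"array"},"force":{"type":"number"}},"required":["deltas"]}

```bash
mkdir -p pics; ls; python3 - <<'E'
from workcell import env
import cv2,numpy as np
s=env.get_state()
print({k:np.round(v,3) for k,v in s.items()})
for n in ["scene","top"]:
    p,d=env.get_image(n); cv2.imwrite(f"pics/{n}0.png",p); np.save(f"pics/{n}0.npy",d); cv2.imwrite
    c=env.camera_info(n); np.savez(f"pics/{n}_cam.npz",**{k:np.array(c[k]) for k in("mtx","R","t")})
    print(n,c)
E
```

```text
pics
{'t': np.float64(0.0), 'q': array([ 1.262,  0.384,  0.016,  1.371, -0.006,  1.388, -0.047]), 'qvel': array([-0.   , -0.   ,  0.001,  0.001,  0.002,  0.001,  0.   ]), 'joint_efforts': array([ 1.0000e-03, -6.2760e+01,  8.4500e-01, -3.7182e+01,  1.7000e-02,
        1.4000e-02,  0.0000e+00]), 'tool_pos': array([ 0.152, -0.606,  0.255]), 'eef_rot': array([-3.116, -0.385,  0.   ]), 'contact_force': array([ 0.106,  0.35 , -0.043]), 'wrist_torque': array([ 0.013,  0.043, -0.013]), 'width': np.float64(0.085)}
scene {'mtx': array([[435.86628492,   0.        , 320.13662458],
       [  0.        , 435.86628492, 241.04970325],
       [  0.        ,   0.        ,   1.        ]]), 'R': array([[-0.81509784,  0.57922022,  0.01092879],
       [ 0.43269934,  0.62123588, -0.65332784],
       [-0.38521005, -0.52779724, -0.75699623]]), 't': array([ 0.47880093, -0.21961204,  1.29825137])}
top {'mtx': array([[447.70325118,   0.        , 321.57902813],
       [  0.        , 447.70325118, 245.33239514],
       [  0.        ,   0.        ,   1.        ]]), 'R': array([[ 0.02668139, -0.99935221,  0.02415105],
       [-0.99561385, -0.02873329, -0.08903628],
       [ 0.08967255, -0.0216695 , -0.99573554]]), 't': array([-0.02845001,  0.5868808 ,  1.189487  ])}
```

View pics/scene0.png

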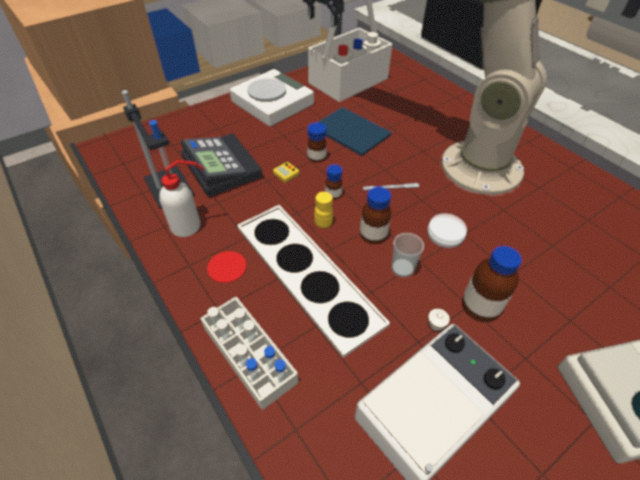

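View pics/top0.png

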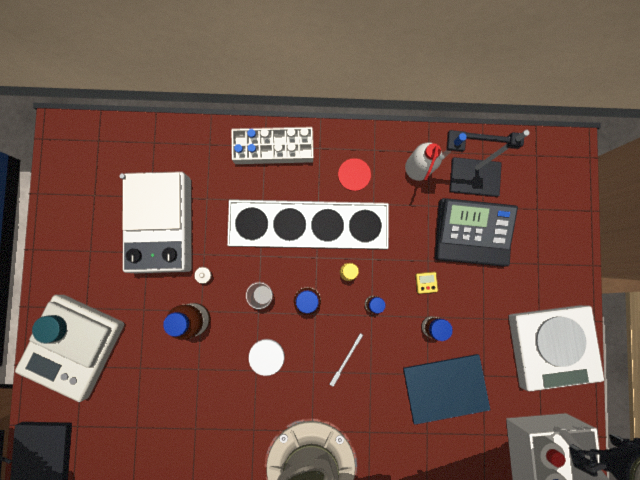

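The top view shows the tray at (229–388, 200–248), with the pH meter off its right (-y) end at (477,232) and the hotplate off the left. So pad d takes the 50, c the 100, b the 250 and a the 500. There are four blue caps, at about (178,324), (307,301), (376,305) and (438,329). The yellow look-alike is at (349,271), the red disc at (354,174) and the beaker at (259,296).

```bash
cat > h.py <<'E'
import numpy as np,cv2
def cam(n):
    c=np.load(f"pics/{n}_cam.npz"); return c["mtx"],c["R"],c["t"]
def ray(n,u,v):
    K,R,t=cam(n); d=R.T@np.linalg.solve(K,[u,v,1.]); return -R.T@t,d
def onplane(n,u,v,z):
    o,d=ray(n,u,v); return o+d*(z-o[2])/d[2]
def pt(n,u,v,dep):
    o,d=ray(n,u,v); return o+d*dep
E
python3 - <<'E'
from h import *
print("camc",ray("top",0,0)[0],ray("scene",0,0)[0])
for n in("top","scene"):
    p=cv2.imread(f"pics/{n}0.png");D=np.load(f"pics/{n}0.npy")
    hsv=cv2.cvtColor(p,cv2.COLOR_BGR2HSV)
    masks={"blue":cv2.inRange(hsv,(105,150,50),(130,255,255)),"black":cv2.inRange(p,(0,0,0),(45,45,45)),"yellow":cv2.inRange(hsv,(22,150,100),(35,255,255))}
    for k,m in masks.items():
        N,L,S,C=cv2.connectedComponentsWithStats(m)
        for i in range(1,N):
            if not 80<S[i,4]<3000: continue
            u,v=C[i]; 
            dd=D[L==i]; ys,xs=np.where(L==i)
            P=np.array([pt(n,a,b,z) for a,b,z in zip(xs,ys,dd) if z>0])
            if len(P)==0: continue
            zt=np.percentile(P[:,2],90)
            top=P[np.abs(P[:,2]-zt)<.008]
            mid=(top[:,:2].max(0)+top[:,:2].min(0))/2
            if .0<mid[0]+.5 and P[:,0].max()<1.0: print(n,k,S[i],np.round(C[i],1),"z",round(zt,3),"mean",np.round(top.mean(0),3),"mid",np.round(mid,3),"ext",np.round(np.ptp(top[:,:2],axis=0),3))
E
```

```text
camc [0.47840141 0.01420703 1.23735527] [0.98539507 0.54431318 0.83406002]
top blue [454 133  13  13  89] [460.  138.8] z 0.296 mean [ 0.81  -0.306  0.294] mid [ 0.81  -0.306] ext [0.015 0.015]
top blue [  0 153   8  58 228] [  2.5 176.6] z -0.63 mean [ 0.938  1.324 -0.632] mid [0.916 1.325] ext [0.161 0.014]
top blue [296 291  22  22 390] [306.7 301.6] z 0.146 mean [0.439 0.023 0.143] mid [0.439 0.023] ext [0.051 0.051]
top blue [369 297  16  16 194] [376.5 304.9] z 0.094 mean [ 0.433 -0.155  0.091] mid [ 0.434 -0.155] ext [0.038 0.038]
top blue [164 313  25  24 465] [175.8 323.9] z 0.183 mean [0.381 0.325 0.181] mid [0.38  0.326] ext [0.053 0.051]
top blue [429 319  23  22 385] [440.3 329.3] z 0.107 mean [ 0.376 -0.316  0.105] mid [ 0.376 -0.316] ext [0.052 0.052]
top black [467 133  55  15 169] [503.4 141.5] z 0.264 mean [ 0.814 -0.425  0.261] mid [ 0.819 -0.397] ext [0.029 0.107]
top black [450 170  33  23 280] [469.  181.5] z 0.017 mean [ 0.78  -0.423  0.014] mid [ 0.781 -0.413] ext [0.064 0.092]
top black [434 199  74  68 446] [448.9 236.6] z 0.052 mean [ 0.669 -0.334  0.052] m
[... 2198 characters left out ...]
ck [302 273  36  29 821] [319.5 286.8] z 0.008 mean [0.646 0.079 0.006] mid [0.644 0.078] ext [0.081 0.082]
scene black [329 303  38  33 987] [348.  319.1] z 0.008 mean [0.644 0.184 0.006] mid [0.643 0.184] ext [0.082 0.083]
scene black [446 334  18  18 202] [453.6 343.7] z 0.1 mean [0.552 0.379 0.098] mid [0.55  0.378] ext [0.031 0.032]
scene black [484 369  21  20 253] [493.2 379.7] z 0.1 mean [0.546 0.468 0.098] mid [0.544 0.467] ext [0.031 0.032]
scene yellow [274 163  25  19 177] [286.7 172.6] z 0.019 mean [ 0.496 -0.293  0.017] mid [ 0.495 -0.299] ext [0.058 0.057]
scene yellow [315 192  18  35 522] [323.3 209.4] z 0.091 mean [ 0.519 -0.083  0.09 ] mid [ 0.518 -0.084] ext [0.039 0.04 ]
```

```bash
python3 - <<'E'
import cv2,numpy as np
a=cv2.imread("pics/top0.png")[190:345,150:460]; b=cv2.imread("pics/scene0.png")[110:330,300:540]
cv2.imwrite("pics/crop1.png",cv2.resize(a,None,fx=2.5,fy=2.5,interpolation=2))
cv2.imwrite("pics/crop2.png",cv2.resize(b,None,fx=2.5,fy=2.5,interpolation=2))
E
```

```text
(no output)
```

View pics/crop1.png

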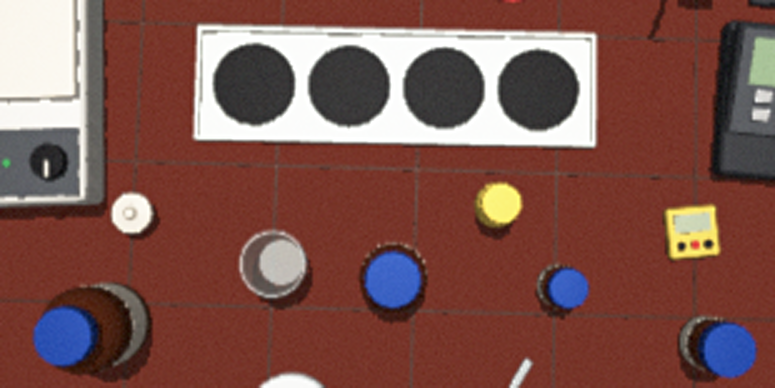

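View pics/crop2.png

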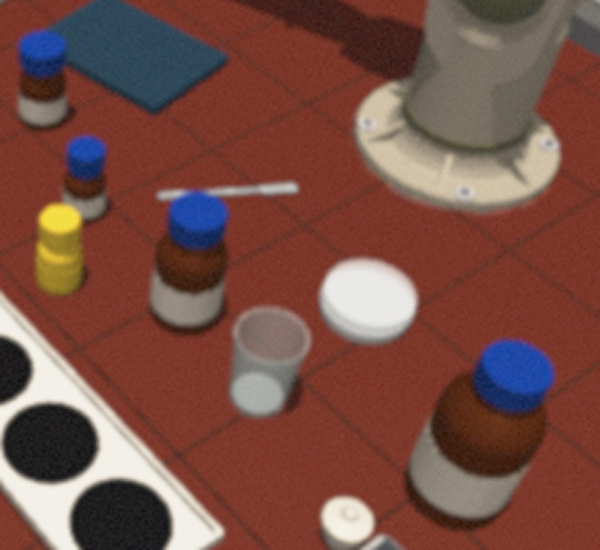

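The crops confirm four blue-capped brown bottles. Their cap heights and diameters match the sizes given: 91, 105, 143 and 181 mm. The yellow bottle and the red disc are separate from them. Next I cross-check the pads and the caps using plane rays.

```bash
python3 - <<'E'
from h import *
p=cv2.imread("pics/top0.png");g=p.max(2)
m=((g<75)*255).astype(np.uint8); m[:, :225]=0;m[:,392:]=0;m[:198]=0;m[250:]=0
N,L,S,C=cv2.connectedComponentsWithStats(m)
for i in range(1,N):
    if S[i,4]>300:print("pad top",S[i],np.round(onplane("top",*C[i],.007),4))
for u,v,a in((271.2,231.5,0),(294.2,257.6,0),(319.5,286.8,0),(348,319.1,0)): print("pad scene",np.round(onplane("scene",u,v,.007),4))
# caps top view with 3x upscaled min circle on top surface
D=np.load("pics/top0.npy")
for (u,v,h) in((306.7,301.6,.143),(376.5,304.9,.091),(177,324,.181),(438.5,329.3,.105)):
    print(h,np.round(onplane("top",u,v,h),4))
# beaker
hsv=cv2.cvtColor(p,cv2.COLOR_BGR2HSV)
print("beaker",onplane("top",259,296,.09))
E
```

```text
pad top [236 208  31  32 771] [0.6451 0.1835 0.007 ]
pad top [274 209  31  31 763] [0.6461 0.0785 0.007 ]
pad top [312 210  31  31 759] [ 0.6472 -0.0262  0.007 ]
pad top [350 210  31  32 755] [ 0.648  -0.1313  0.007 ]
pad scene [ 0.6483 -0.1299  0.007 ]
pad scene [ 0.6469 -0.0251  0.007 ]
pad scene [0.6462 0.0801 0.007 ]
pad scene [0.6446 0.1849 0.007 ]
0.143 [0.4389 0.0228 0.143 ]
0.091 [ 0.4333 -0.1548  0.091 ]
0.181 [0.3811 0.321  0.181 ]
0.105 [ 0.377 -0.31   0.105]
beaker [0.4480086  0.14468566 0.09      ]
```

Request:
{"op": "servo_tool", "data": {
  "deltas": [
    [[0,0,7,0.015,-0.03,0,0],[0,0,7,0.015,-0.03,0,0],[0,0,0,0.02,-0.035,0,0],[0,0,0,0.02,-0.035,0,0],[0,0,0,0.02,-0.035,0,0],[0,0,0,0.02,-0.035,0,0]]
  ],
  "force": 30
}}

```text
t: 0.6
tool_pos: [0.2461, -0.4001, 0.2487]
eef_rot: [-3.133, 0.041, 0.014]
contact_force: [1.5, -0.0, -0.7]
width: 0.0855
```

```bash
cat > d.py <<'E'
import sys,numpy as np
from workcell import env
from scipy.spatial.transform import Rotation as R
s=env.get_state(); T=np.array([float(a) for a in sys.argv[1:4]])
A=R.from_rotvec(s["eef_rot"]); W=R.from_rotvec([np.pi,0,0])
print("t",round(float(s["t"]),2),"pos",np.round(s["tool_pos"],4),"d_tool",np.round(A.inv().apply(T-s["tool_pos"]),4),"rot_deg",np.round((A.inv()*W).as_rotvec(degrees=True),2),"q",np.round(s["q"],2),"F",np.round(s["contact_force"],1),"w",round(float(s["width"]),4))
E
python3 d.py 0.4335 -0.1545 0.18
```

```text
t 0.6 pos [ 0.2461 -0.4001  0.2487] d_tool [ 0.1816 -0.2498  0.069 ] rot_deg [-0.46  0.51 -1.49] q [ 1.02  0.06 -0.08  1.78  0.01  1.31 -0.65] F [ 1.5 -0.  -0.7] w 0.0855
```

Request:
{"op": "servo_tool", "data": {
  "deltas": [
    [[0,0,0,0.02,-0.028,0,0],[0,0,0,0.022,-0.031,0,0],[0,0,0,0.022,-0.031,0,0],[0,0,0,0.022,-0.031,0.0,0],[0,0,0,0.022,-0.031,0.01,0],[0,0,0,0.022,-0.031,0.01,0],[0,0,0,0.022,-0.031,0.01,0],[0,0,-1,0.018,-0.022,0.01,0],[0,0,0,0.005,-0.005,0.0,0],[0,0,0,0,0,0,0]]
  ]
}}

```text
t: 1.43
tool_pos: [0.4345, -0.1398, 0.2067]
eef_rot: [-3.133, -0.006, 0.013]
contact_force: [-0.1, -1.4, 0.5]
width: 0.0856
```

```bash
python3 d.py 0.4335 -0.1545 0.0825; python3 - <<'E'
from workcell import env
import cv2
p,d=env.get_image("wrist"); cv2.imwrite("pics/w1.png",p)
E
```

```text
t 1.43 pos [ 0.4345 -0.1398  0.2067] d_tool [0.     0.0158 0.1241] rot_deg [-0.5   0.48  0.21] q [ 0.65  0.08 -0.43  1.86  0.03  1.22 -1.35] F [-0.1 -1.4  0.5] w 0.0856
```

View pics/w1.png

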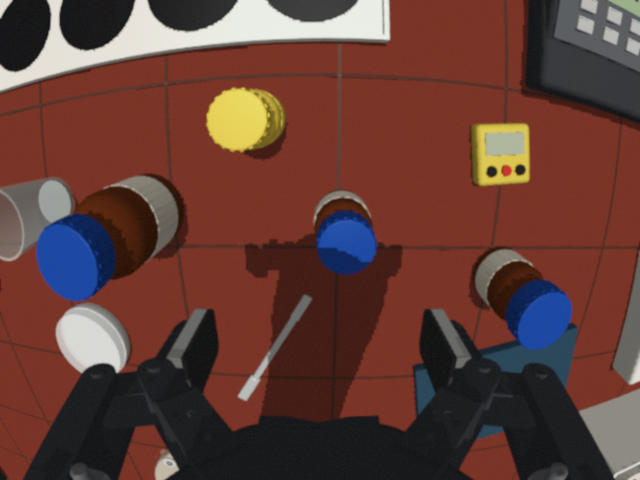

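The wrist view shows the 50's cap at (346,242), just right of the jaw centreline, which fits the 16 mm offset computed. I'll align and then descend.

Request:
{"op": "servo_tool", "data": {
  "deltas": [
    [[-0.5,0.5,0,0,0.008,0.005,0],[0,0,0,0,0.006,0.01,0],[0,0,0,0,0.001,0.02,0],[0,0,0,0,0.0,0.02,0],[0,0,0,0,0,0.02,0],[0,0,0,0,0,0.008,0],[0,0,0,0,0,0,0]]
  ]
}}

```text
t: 2.07
tool_pos: [0.4283, -0.171, 0.1189]
eef_rot: [3.134, -0.026, 0.003]
contact_force: [0.1, 0.0, -0.1]
width: 0.0856
```

```bash
python3 d.py 0.4335 -0.1545 0.0835
```

```text
t 2.07 pos [ 0.4283 -0.171   0.1189] d_tool [ 0.0048 -0.0168  0.0353] rot_deg [ 0.42 -0.09 -0.94] q [ 0.67  0.18 -0.4   1.97  0.09  1.   -1.36] F [ 0.1  0.  -0.1] w 0.0856
```

Request:
{"op": "servo_tool", "data": {
  "deltas": [
    [[0,0,-0.5,0.005,-0.012,0,0],[0,0,0,0,-0.003,0,0],[0,0,0,0,0,0,0],[0,0,0,0,0,0,0]]
  ]
}}

```text
t: 2.4
tool_pos: [0.4337, -0.1577, 0.1204]
eef_rot: [3.133, -0.018, 0.004]
contact_force: [0.3, 0.3, 0.1]
width: 0.0854
```

```bash
python3 d.py 0.4335 -0.1545 0.0835
```

```text
t 2.4 pos [ 0.4337 -0.1577  0.1204] d_tool [-0.0004 -0.0035  0.0369] rot_deg [ 0.49 -0.15 -0.67] q [ 0.65  0.18 -0.41  1.97  0.09  1.01 -1.39] F [0.3 0.3 0.1] w 0.0854
```

Request:
{"op": "servo_tool", "data": {
  "deltas": [
    [[0.4,0,-0.6,0,-0.003,0.005,0],[0,0,0,0,0,0.012,0],[0,0,0,0,0,0.012,0],[0,0,0,0,0,0.007,0],[0,0,0,0,0,0,0],[0,0,0,0,0,0,0]]
  ]
}}

```text
t: 2.9
tool_pos: [0.4367, -0.1545, 0.0859]
eef_rot: [3.138, 0.005, 0.015]
contact_force: [-0.2, -0.8, -0.2]
width: 0.0856
```

```bash
python3 d.py 0.4335 -0.1545 0.0835
```

```text
t 2.9 pos [ 0.4367 -0.1545  0.0859] d_tool [-0.0032 -0.      0.0023] rot_deg [ 0.18 -0.55  0.2 ] q [ 0.64  0.23 -0.41  2.    0.11  0.92 -1.39] F [-0.2 -0.8 -0.2] w 0.0856
```

Request:
{"op": "servo_tool", "data": {
  "deltas": [
    [[0,-0.5,0,-0.003,0,0.002,0],[0,0,0,0,0,0,60],[0,0,0,0,0,0,100],[0,0,0,0,0,0,140],[0,0,0,0,0,0,180],[0,0,0,0,0,0,220],[0,0,0,0,0,0,255],[0,0,0,0,0,0,255]]
  ],
  "force": 30
}}

```text
t: 3.57
tool_pos: [0.4345, -0.1551, 0.0858]
eef_rot: [3.137, 0.006, 0.004]
contact_force: [0.9, -0.1, -1.0]
width: 0.0395
```

```bash
python3 d.py 0.4335 -0.1545 0.0835
```

```text
t 3.57 pos [ 0.4345 -0.1551  0.0858] d_tool [-0.001  -0.0006  0.0022] rot_deg [ 0.25 -0.16  0.2 ] q [ 0.64  0.23 -0.41  2.    0.12  0.93 -1.4 ] F [ 0.9 -0.1 -1. ] w 0.0395
```

Request:
{"op": "servo_tool", "data": {
  "deltas": [
    [[0,0,0,0,0,-0.005,255],[0,0,0,0,0,-0.015,255],[0,0,0,0,0,-0.025,255],[0,0,0,0,0,-0.025,255],[0,0,0,0,0,-0.02,255],[0,0,0,0,0,-0.01,255],[0,0,0,0.01,0,0,255],[0,0,0,0.02,-0.002,0,255],[0,0,0,0.025,-0.002,0,255],[0,0,0,0.025,-0.003,0,255]]
  ]
}}

```text
t: 4.4
tool_pos: [0.5117, -0.1485, 0.194]
eef_rot: [3.135, -0.001, 0.0]
contact_force: [0.8, -0.7, -0.1]
width: 0.0391
```

```bash
python3 d.py 0.648 -0.1306 0.15
```

```text
t 4.4 pos [ 0.5117 -0.1485  0.194 ] d_tool [ 0.1363 -0.0183  0.0439] rot_deg [ 0.36 -0.01 -0.04] q [ 0.59  0.26 -0.43  1.7   0.12  1.21 -1.45] F [ 0.8 -0.7 -0.1] w 0.0391
```

Request:
{"op": "servo_tool", "data": {
  "deltas": [
    [[0,0,0,0.025,-0.003,0,255],[0,0,0,0.025,-0.003,0,255],[0,0,0,0.025,-0.003,0.0,255],[0,0,0,0.025,-0.003,0.0,255],[0,0,0,0.017,-0.003,0.005,255],[0,0,0,0.008,-0.002,0.005,255],[0,0,0,0,0,0,255],[0,0,0,0,0,0,255]]
  ]
}}

```text
t: 5.07
tool_pos: [0.6451, -0.1294, 0.1838]
eef_rot: [3.137, -0.001, -0.0]
contact_force: [-0.1, -0.1, -0.4]
width: 0.0397
```

```bash
python3 d.py 0.649 -0.1306 0.0938
```

```text
t 5.07 pos [ 0.6451 -0.1294  0.1838] d_tool [0.0039 0.0009 0.09  ] rot_deg [ 0.23  0.01 -0.02] q [ 0.43  0.53 -0.42  1.36  0.22  1.3  -1.57] F [-0.1 -0.1 -0.4] w 0.0397
```

Request:
{"op": "servo_tool", "data": {
  "deltas": [
    [[0.2,0,0,0.003,0.001,0.005,255],[0,0,0,0.001,0,0.015,255],[0,0,0,0,0,0.02,255],[0,0,0,0,0,0.015,255],[0,0,0,0,0,0.01,255],[0,0,0,0,0,0.005,255],[0,0,0,0,0,0,255],[0,0,0,0,0,0,255]]
  ]
}}

```text
t: 5.73
tool_pos: [0.6451, -0.1353, 0.114]
eef_rot: [3.138, -0.008, 0.002]
contact_force: [-0.2, 0.3, -1.7]
width: 0.0392
```

```bash
python3 d.py 0.649 -0.1306 0.0938; python3 - <<'E'
from workcell import env
import cv2
p,d=env.get_image("scene"); cv2.imwrite("pics/s1.png",cv2.resize(p[120:360,160:480],None,fx=2.4,fy=2.4))
E
```

```text
t 5.73 pos [ 0.6451 -0.1353  0.114 ] d_tool [ 0.0038 -0.0048  0.0202] rot_deg [ 0.21 -0.07 -0.3 ] q [ 0.43  0.59 -0.41  1.43  0.24  1.17 -1.58] F [-0.2  0.3 -1.7] w 0.0392
```

View pics/s1.png

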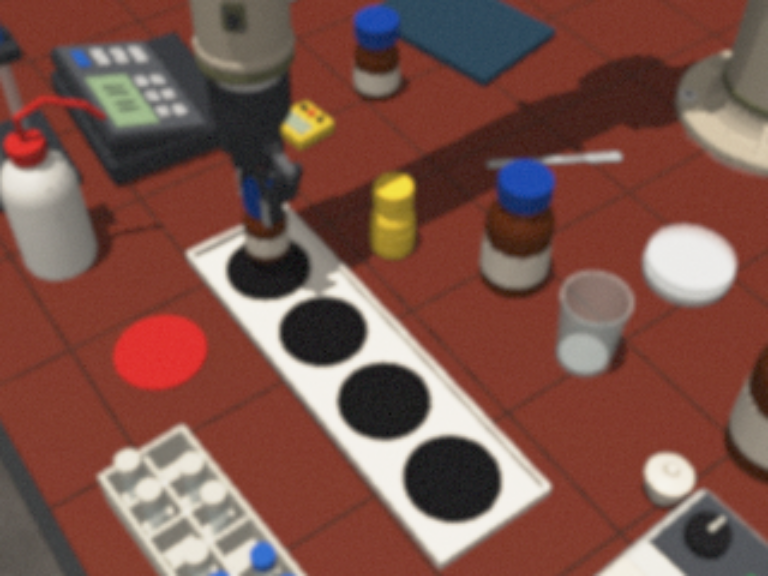

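The 50 is held upright, about 20 mm above pad d. I'll correct the sideways error and then lower it.

Request:
{"op": "servo_tool", "data": {
  "deltas": [
    [[0.2,0,-0.3,0.004,-0.005,0.0,255],[0,0,0,0,0,0.005,255],[0,0,0,0,0,0.005,255],[0,0,0,0,0,0,255],[0,0,0,0,0,0,255]]
  ]
}}

```text
t: 6.2
tool_pos: [0.6517, -0.1296, 0.1066]
eef_rot: [3.141, 0.001, 0.011]
contact_force: [1.1, 0.2, -1.0]
width: 0.0389
```

```bash
python3 d.py 0.649 -0.1306 0.0938
```

```text
t 6.2 pos [ 0.6517 -0.1296  0.1066] d_tool [-0.0027  0.0009  0.0128] rot_deg [ 0.03 -0.39  0.05] q [ 0.43  0.6  -0.41  1.43  0.25  1.15 -1.59] F [ 1.1  0.2 -1. ] w 0.0389
```

Request:
{"op": "servo_tool", "data": {
  "deltas": [
    [[0,-0.3,0,-0.002,0,0.004,255],[0,0,0,0,0,0.004,255],[0,0,0,0,0,0.003,255],[0,0,0,0,0,0.001,255],[0,0,0,0,0,0,255]]
  ]
}}

```text
t: 6.62
tool_pos: [0.6493, -0.1296, 0.0931]
eef_rot: [3.141, 0.002, 0.001]
contact_force: [-0.6, 0.2, 0.3]
width: 0.0392
```

```bash
python3 d.py 0.649 -0.1306 0.0938
```

```text
t 6.62 pos [ 0.6493 -0.1296  0.0931] d_tool [-0.0003  0.001  -0.0007] rot_deg [ 0.03 -0.03  0.06] q [ 0.42  0.61 -0.4   1.44  0.25  1.14 -1.59] F [-0.6  0.2  0.3] w 0.0392
```

Request:
{"op": "servo_tool", "data": {
  "deltas": [
    [[0,0,0,0,0,0.001,255],[0,0,0,0,0,0,255]]
  ]
}}

```text
t: 6.78
tool_pos: [0.6498, -0.1297, 0.0927]
eef_rot: [3.141, 0.001, 0.003]
contact_force: [0.4, 0.6, -0.3]
width: 0.0391
```

```bash
python3 d.py 0.649 -0.1306 0.0938
```

```text
t 6.78 pos [ 0.6498 -0.1297  0.0927] d_tool [-0.0008  0.0009 -0.0011] rot_deg [ 0.05 -0.1   0.05] q [ 0.42  0.61 -0.4   1.44  0.25  1.14 -1.59] F [ 0.4  0.6 -0.3] w 0.0391
```

Request:
{"op": "servo_tool", "data": {
  "deltas": [
    [[0,0,0,-0.0005,0,0.002,255],[0,0,0,0,0,0.001,255]]
  ]
}}

```text
t: 6.95
tool_pos: [0.6509, -0.1299, 0.0925]
eef_rot: [3.14, 0.001, 0.01]
contact_force: [-2.7, -0.4, 3.9]
width: 0.0391
```

```bash
python3 d.py 0.649 -0.1306 0.0938
```

```text
t 6.95 pos [ 0.6509 -0.1299  0.0925] d_tool [-0.0019  0.0007 -0.0013] rot_deg [ 0.09 -0.35  0.03] q [ 0.42  0.61 -0.4   1.44  0.25  1.13 -1.59] F [-2.7 -0.4  3.9] w 0.0391
```

Contact at z ≈ 0.0928, as predicted. Now I release and retreat.

Request:
{"op": "servo_tool", "data": {
  "deltas": [
    [[0,-0.3,0,-0.001,0,-0.001,230],[0,0,0,0,0,0,190],[0,0,0,0,0,0,130],[0,0,0,0,0,0,100],[0,0,0,0,0,0,80],[0,0,0,0,0,0,60]]
  ]
}}

```text
t: 7.45
tool_pos: [0.65, -0.1301, 0.0938]
eef_rot: [3.14, 0.001, 0.002]
contact_force: [-0.7, -0.5, 0.4]
width: 0.0658
```

```bash
python3 d.py 0.649 -0.1306 0.25
```

```text
t 7.45 pos [ 0.65   -0.1301  0.0938] d_tool [-0.0008  0.0008 -0.1562] rot_deg [ 0.1  -0.06  0.02] q [ 0.42  0.61 -0.4   1.44  0.25  1.14 -1.59] F [-0.7 -0.5  0.4] w 0.0658
```

Request:
{"op": "servo_tool", "data": {
  "deltas": [
    [[0,0,0,0,0,-0.01,40],[0,0,0,0,0,-0.02,20],[0,0,0,0,0,-0.025,0],[0,0,0,0,0,-0.03,0],[0,0,0,-0.01,0.007,-0.03,0],[0,0,0,-0.02,0.014,-0.015,0],[0,0,0,-0.025,0.018,0,0],[0,0,0,-0.03,0.02,0,0],[0,0,0,-0.03,0.02,0,0],[0,0,0,-0.03,0.02,0,0]]
  ]
}}

```text
t: 8.28
tool_pos: [0.5061, -0.223, 0.2352]
eef_rot: [-3.139, -0.027, -0.01]
contact_force: [-0.3, 0.1, 0.5]
width: 0.0854
```

```bash
python3 d.py 0.3765 -0.3140 0.2; python3 - <<'E'
from workcell import env
import cv2
p,d=env.get_image("scene"); cv2.imwrite("pics/s2.png",cv2.resize(p[120:360,160:480],None,fx=2.4,fy=2.4))
E
```

```text
t 8.28 pos [ 0.5061 -0.223   0.2352] d_tool [-0.1313  0.0889  0.0342] rot_deg [-0.14 -0.36  0.98] q [ 0.7   0.26 -0.41  1.59  0.1   1.3  -1.28] F [-0.3  0.1  0.5] w 0.0854
```

View pics/s2.png

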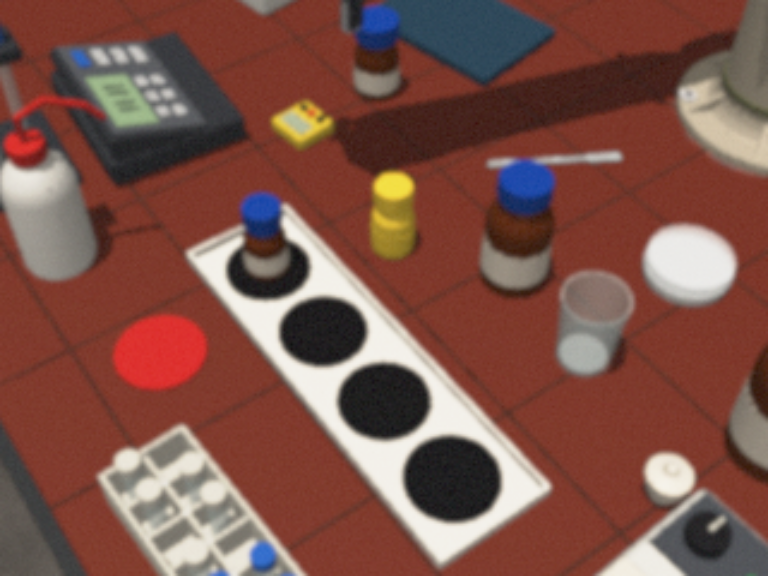

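The 50 stands upright in the middle of pad d. Next is the 100.

Request:
{"op": "servo_tool", "data": {
  "deltas": [
    [[0,0,0.5,-0.025,0.018,0,0],[0,0,0,-0.025,0.018,0,0],[0,0,0,-0.025,0.017,0.0,0],[0,0,0,-0.02,0.012,0.005,0],[0,0,0,-0.012,0.007,0.005,0],[0,0,0,-0.006,0.003,0.005,0],[0,0,0,0,0,0,0],[0,0,0,0,0,0,0]]
  ]
}}

```text
t: 9.0
tool_pos: [0.3796, -0.3103, 0.2267]
eef_rot: [3.134, -0.012, 0.014]
contact_force: [0.0, 1.0, 0.4]
width: 0.0854
```

```bash
python3 d.py 0.3765 -0.3145 0.0975
```

```text
t 9.0 pos [ 0.3796 -0.3103  0.2267] d_tool [-0.0043  0.0032  0.1292] rot_deg [ 0.43 -0.53 -0.42] q [ 0.92  0.12 -0.32  1.77  0.04  1.24 -0.99] F [0.  1.  0.4] w 0.0854
```

Request:
{"op": "servo_tool", "data": {
  "deltas": [
    [[0.4,-0.5,-0.4,-0.004,0.003,0.005,0],[0,0,0,0,0,0.015,0],[0,0,0,0,0,0.02,0],[0,0,0,0,0,0.02,0],[0,0,0,0,0,0.015,0],[0,0,0,0,0,0.007,0],[0,0,0,0,0,0,0],[0,0,0,0,0,0,0]]
  ]
}}

```text
t: 9.67
tool_pos: [0.3844, -0.3085, 0.1428]
eef_rot: [-3.14, -0.028, -0.005]
contact_force: [0.6, 0.8, 0.6]
width: 0.0859
```

```bash
python3 d.py 0.3765 -0.3145 0.0975; python3 - <<'E'
from workcell import env
import cv2
p,d=env.get_image("wrist"); cv2.imwrite("pics/w2.png",p)
E
```

```text
t 9.67 pos [ 0.3844 -0.3085  0.1428] d_tool [-0.0082  0.006   0.0452] rot_deg [-0.1  -0.19  1.03] q [ 0.9   0.21 -0.32  1.87  0.07  1.07 -1.  ] F [0.6 0.8 0.6] w 0.0859
```

View pics/w2.png

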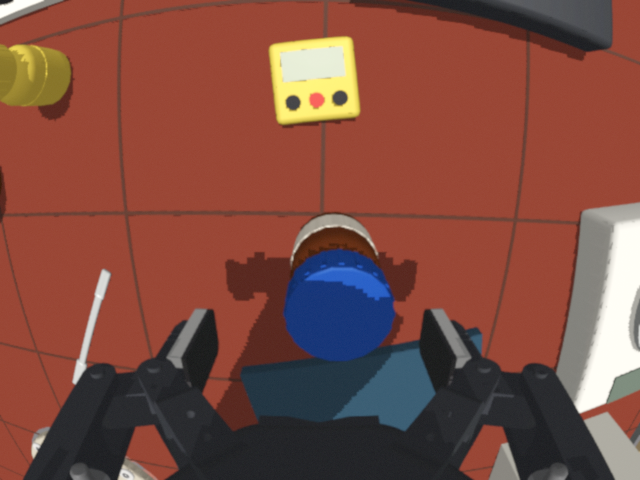

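Request:
{"op": "servo_tool", "data": {
  "deltas": [
    [[0,0,0.8,-0.007,0.005,0,0],[0,0,0,-0.001,0.001,0,0],[0,0,0,0,0,0.005,0],[0,0,0,0,0,0.005,0],[0,0,0,0,0,0,0],[0,0,0,0,0,0,0]]
  ]
}}

```text
t: 10.22
tool_pos: [0.3774, -0.317, 0.1357]
eef_rot: [3.139, 0.003, 0.013]
contact_force: [0.5, 0.2, 0.1]
width: 0.0855
```

```bash
python3 d.py 0.3765 -0.3145 0.0975
```

```text
t 10.22 pos [ 0.3774 -0.317   0.1357] d_tool [-0.0012 -0.0026  0.0382] rot_deg [ 0.16 -0.46  0.1 ] q [ 0.91  0.21 -0.31  1.88  0.07  1.05 -1.  ] F [0.5 0.2 0.1] w 0.0855
```

Request:
{"op": "servo_tool", "data": {
  "deltas": [
    [[0,-0.3,0,-0.001,-0.002,0.005,0],[0,0,0,0,0,0.01,0],[0,0,0,0,0,0.01,0],[0,0,0,0,0,0.008,0],[0,0,0,0,0,0.003,0],[0,0,0,0,0,0,0],[0,0,0,0,0,0,0]]
  ]
}}

```text
t: 10.8
tool_pos: [0.376, -0.3139, 0.0945]
eef_rot: [3.141, 0.004, 0.001]
contact_force: [1.1, 0.1, 1.2]
width: 0.0856
```

```bash
python3 d.py 0.3765 -0.3145 0.0975
```

```text
t 10.8 pos [ 0.376  -0.3139  0.0945] d_tool [ 0.0005  0.0006 -0.003 ] rot_deg [ 0.06 -0.04  0.16] q [ 0.9   0.26 -0.31  1.92  0.1   0.97 -1.02] F [1.1 0.1 1.2] w 0.0856
```

Request:
{"op": "servo_tool", "data": {
  "deltas": [
    [[0,0,0,0,0,-0.002,40],[0,0,0,0,0,0,80],[0,0,0,0,0,0,120],[0,0,0,0,0,0,160],[0,0,0,0,0,0,200],[0,0,0,0,0,0,255],[0,0,0,0,0,0,255]]
  ],
  "force": 40
}}

```text
t: 11.38
tool_pos: [0.3765, -0.3146, 0.0979]
eef_rot: [3.139, 0.004, 0.003]
contact_force: [0.1, 0.1, -1.3]
width: 0.053
```

```bash
python3 d.py 0.3765 -0.3145 0.0975
```

```text
t 11.38 pos [ 0.3765 -0.3146  0.0979] d_tool [-0.     -0.0001  0.0004] rot_deg [ 0.15 -0.12  0.13] q [ 0.9   0.26 -0.31  1.92  0.1   0.97 -1.02] F [ 0.1  0.1 -1.3] w 0.053
```

Request:
{"op": "servo_tool", "data": {
  "deltas": [
    [[0,0,0,0,0,-0.005,255],[0,0,0,0,0,-0.015,255],[0,0,0,0,0,-0.025,255],[0,0,0,0,0,-0.03,255],[0,0,0,0,0,-0.03,255],[0,0,0,0.008,-0.008,-0.02,255],[0,0,0,0.014,-0.015,-0.005,255],[0,0,0,0.018,-0.02,0,255],[0,0,0,0.02,-0.023,0,255],[0,0,0,0.02,-0.023,0,255]]
  ]
}}

```text
t: 12.22
tool_pos: [0.4529, -0.2284, 0.2371]
eef_rot: [3.138, -0.02, 0.0]
contact_force: [0.6, 0.4, -0.0]
width: 0.0531
```

```bash
python3 d.py 0.647 -0.0256 0.2
```

```text
t 12.22 pos [ 0.4529 -0.2284  0.2371] d_tool [ 0.1915 -0.2054  0.0364] rot_deg [ 0.19 -0.01 -0.73] q [ 0.77  0.16 -0.41  1.7   0.07  1.29 -1.24] F [ 0.6  0.4 -0. ] w 0.0531
```

Request:
{"op": "servo_tool", "data": {
  "deltas": [
    [[0,0,-0.4,0.022,-0.024,0,255],[0,0,0,0.022,-0.024,0,255],[0,0,0,0.022,-0.024,0,255],[0,0,0,0.022,-0.024,0,255],[0,0,0,0.022,-0.024,0,255],[0,0,0,0.022,-0.024,0.0,255],[0,0,0,0.022,-0.023,0,255],[0,0,0,0.018,-0.018,0,255],[0,0,0,0.009,-0.01,0.003,255],[0,0,0,0.004,-0.004,0.003,255]]
  ]
}}

```text
t: 13.05
tool_pos: [0.6484, -0.0146, 0.2343]
eef_rot: [3.14, -0.005, 0.005]
contact_force: [-0.2, -0.5, -1.9]
width: 0.0534
```

Request:
{"op": "servo_tool", "data": {
  "deltas": [
    [[0,0,0,0,0,0,255],[0,0,0,0,0,0,255]]
  ]
}}

```text
t: 13.22
tool_pos: [0.6481, -0.013, 0.2331]
eef_rot: [3.141, -0.0, 0.001]
contact_force: [-0.2, -0.3, -1.6]
width: 0.053
```

```bash
python3 d.py 0.647 -0.0256 0.11
```

```text
t 13.22 pos [ 0.6481 -0.013   0.2331] d_tool [-0.0012  0.0125  0.1231] rot_deg [ 0.04 -0.05 -0.01] q [ 0.32  0.49 -0.51  1.32  0.24  1.39 -1.76] F [-0.2 -0.3 -1.6] w 0.053
```

Request:
{"op": "servo_tool", "data": {
  "deltas": [
    [[0,0,0,-0.001,0.007,0.005,255],[0,0,0,0,0.004,0.015,255],[0,0,0,0,0,0.02,255],[0,0,0,0,0,0.02,255],[0,0,0,0,0,0.02,255],[0,0,0,0,0,0.01,255],[0,0,0,0,0,0.005,255],[0,0,0,0,0,0,255],[0,0,0,0,0,0,255]]
  ]
}}

```text
t: 13.97
tool_pos: [0.6433, -0.0436, 0.1374]
eef_rot: [3.131, -0.029, 0.006]
contact_force: [0.9, 1.1, -1.2]
width: 0.053
```

```bash
python3 d.py 0.647 -0.0256 0.105
```

```text
t 13.97 pos [ 0.6433 -0.0436  0.1374] d_tool [ 0.0033 -0.0184  0.0322] rot_deg [ 0.59 -0.22 -1.06] q [ 0.35  0.55 -0.49  1.46  0.28  1.2  -1.76] F [ 0.9  1.1 -1.2] w 0.053
```

Request:
{"op": "servo_tool", "data": {
  "deltas": [
    [[0.5,0,-0.8,0.002,-0.014,0,255],[0,0,0,0,-0.003,0,255],[0,0,0,0,0,0,255],[0,0,0,0,0,0,255]]
  ]
}}

```text
t: 14.3
tool_pos: [0.6475, -0.0246, 0.1414]
eef_rot: [3.141, -0.005, 0.015]
contact_force: [0.7, 0.4, -1.5]
width: 0.053
```

```bash
python3 d.py 0.647 -0.0256 0.105
```

```text
t 14.3 pos [ 0.6475 -0.0246  0.1414] d_tool [-0.0009  0.001   0.0364] rot_deg [ 0.03 -0.55 -0.18] q [ 0.33  0.55 -0.5   1.45  0.27  1.2  -1.77] F [ 0.7  0.4 -1.5] w 0.053
```

Request:
{"op": "servo_tool", "data": {
  "deltas": [
    [[0,-0.4,0,0,0,0.005,255],[0,0,0,0,0,0.006,255],[0,0,0,0,0,0.006,255],[0,0,0,0,0,0.004,255],[0,0,0,0,0,0.002,255],[0,0,0,0,0,0,255]]
  ]
}}

```text
t: 14.8
tool_pos: [0.6481, -0.0238, 0.1165]
eef_rot: [3.141, -0.003, 0.005]
contact_force: [0.0, 0.0, -1.1]
width: 0.0531
```

```bash
python3 d.py 0.647 -0.0256 0.105
```

```text
t 14.8 pos [ 0.6481 -0.0238  0.1165] d_tool [-0.0011  0.0018  0.0115] rot_deg [ 0.04 -0.17 -0.1 ] q [ 0.33  0.58 -0.49  1.46  0.28  1.17 -1.78] F [ 0.   0.  -1.1] w 0.0531
```

Request:
{"op": "servo_tool", "data": {
  "deltas": [
    [[0,0,0,-0.001,0.002,0.002,255],[0,0,0,0,0,0.003,255],[0,0,0,0,0,0.003,255],[0,0,0,0,0,0.001,255],[0,0,0,0,0,0,255]]
  ]
}}

```text
t: 15.22
tool_pos: [0.6467, -0.0267, 0.1061]
eef_rot: [3.141, -0.004, 0.003]
contact_force: [-0.2, -0.1, -1.1]
width: 0.0534
```

```bash
python3 d.py 0.647 -0.0256 0.105
```

```text
t 15.22 pos [ 0.6467 -0.0267  0.1061] d_tool [ 0.0003 -0.0011  0.0011] rot_deg [ 0.05 -0.13 -0.14] q [ 0.33  0.59 -0.49  1.48  0.29  1.15 -1.78] F [-0.2 -0.1 -1.1] w 0.0534
```

Request:
{"op": "servo_tool", "data": {
  "deltas": [
    [[0,0,0,0,-0.001,0.0015,255],[0,0,0,0,0,0.0015,255],[0,0,0,0,0,0.001,255]]
  ]
}}

```text
t: 15.47
tool_pos: [0.6483, -0.0259, 0.1042]
eef_rot: [3.14, -0.005, 0.01]
contact_force: [-2.1, -0.4, 5.0]
width: 0.0531
```

```bash
python3 d.py 0.647 -0.0256 0.105
```

```text
t 15.47 pos [ 0.6483 -0.0259  0.1042] d_tool [-0.0013 -0.0003 -0.0008] rot_deg [ 0.07 -0.36 -0.18] q [ 0.33  0.59 -0.49  1.48  0.29  1.14 -1.78] F [-2.1 -0.4  5. ] w 0.0531
```

Contact at 0.104, as predicted. I back off a hair so it isn't pressing, then open.

Request:
{"op": "servo_tool", "data": {
  "deltas": [
    [[0,-0.3,0,-0.001,0,-0.001,215],[0,0,0,0,0,0,170],[0,0,0,0,0,0,110],[0,0,0,0,0,0,80],[0,0,0,0,0,0,50],[0,0,0,0,0,0,40]]
  ]
}}

```text
t: 15.97
tool_pos: [0.6477, -0.0254, 0.1059]
eef_rot: [3.14, -0.004, 0.003]
contact_force: [-0.2, -0.2, 0.3]
width: 0.0719
```

```bash
python3 d.py 0.647 -0.0256 0.25
```

```text
t 15.97 pos [ 0.6477 -0.0254  0.1059] d_tool [-0.0004  0.0004 -0.1441] rot_deg [ 0.06 -0.12 -0.15] q [ 0.33  0.59 -0.49  1.47  0.29  1.15 -1.78] F [-0.2 -0.2  0.3] w 0.0719
```

Request:
{"op": "servo_tool", "data": {
  "deltas": [
    [[0,0,0,0,0,-0.01,30],[0,0,0,0,0,-0.02,10],[0,0,0,0,0,-0.025,0],[0,0,0,0,0,-0.03,0],[0,0,0,0,0,-0.03,0],[0,0,0,0,0,-0.02,0],[0,0,0,-0.01,-0.002,0,0],[0,0,0,-0.02,-0.005,0,0],[0,0,0,-0.025,-0.007,0,0],[0,0,0,-0.025,-0.007,0,0]]
  ]
}}

```text
t: 16.8
tool_pos: [0.568, -0.0042, 0.2533]
eef_rot: [-3.141, 0.007, -0.01]
contact_force: [0.3, -0.2, 0.8]
width: 0.085
```

```bash
python3 d.py 0.440 0.0235 0.2; python3 - <<'E'
from workcell import env
import cv2
p,d=env.get_image("scene"); cv2.imwrite("pics/s3.png",cv2.resize(p[120:360,160:480],None,fx=2.4,fy=2.4))
E
```

```text
t 16.8 pos [ 0.568  -0.0042  0.2533] d_tool [-0.1284 -0.0271  0.0525] rot_deg [-0.06 -0.36 -0.26] q [ 0.39  0.3  -0.55  1.52  0.16  1.35 -1.75] F [ 0.3 -0.2  0.8] w 0.085
```

View pics/s3.png

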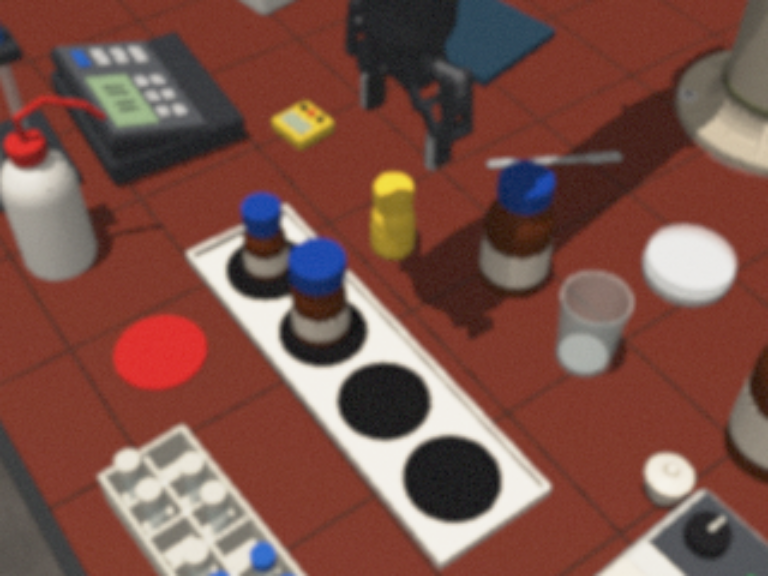

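The 100 stands centred on pad c. On to the 250.

Request:
{"op": "servo_tool", "data": {
  "deltas": [
    [[0,0,0,-0.025,-0.005,0,0],[0,0,0,-0.025,-0.005,0,0],[0,0,0,-0.025,-0.005,0.0,0],[0,0,0,-0.02,-0.003,0,0],[0,0,0,-0.01,-0.002,0.0,0],[0,0,0,-0.005,0,0,0],[0,0,0,0,0,0,0],[0,0,0,0,0,0,0]]
  ]
}}

```text
t: 17.52
tool_pos: [0.4474, 0.0213, 0.2583]
eef_rot: [3.138, 0.003, 0.016]
contact_force: [0.3, -0.6, -0.6]
width: 0.0853
```

```bash
python3 d.py 0.440 0.0235 0.1355
```

```text
t 17.52 pos [0.4474 0.0213 0.2583] d_tool [-0.0087 -0.0026  0.1228] rot_deg [ 0.18 -0.6   0.12] q [ 0.46  0.02 -0.58  1.81  0.01  1.31 -1.69] F [ 0.3 -0.6 -0.6] w 0.0853
```

Request:
{"op": "servo_tool", "data": {
  "deltas": [
    [[0,-0.4,0,-0.007,-0.002,0,0],[0,0,0,0,0,0,0],[0,0,0,0,0,0.01,0],[0,0,0,0,0,0.015,0],[0,0,0,0,0,0.015,0],[0,0,0,0,0,0.015,0],[0,0,0,0,0,0.01,0],[0,0,0,0,0,0,0],[0,0,0,0,0,0,0]]
  ]
}}

```text
t: 18.27
tool_pos: [0.443, 0.0231, 0.1869]
eef_rot: [-3.141, -0.002, -0.002]
contact_force: [-0.5, -0.5, -0.2]
width: 0.0855
```

```bash
python3 d.py 0.440 0.0235 0.1355; python3 - <<'E'
from workcell import env
import cv2
p,d=env.get_image("wrist"); cv2.imwrite("pics/w3.png",p)
E
```

```text
t 18.27 pos [0.443  0.0231 0.1869] d_tool [-0.0031 -0.0004  0.0514] rot_deg [-0.04 -0.07  0.09] q [ 0.45  0.08 -0.59  1.92  0.05  1.16 -1.73] F [-0.5 -0.5 -0.2] w 0.0855
```

View pics/w3.png

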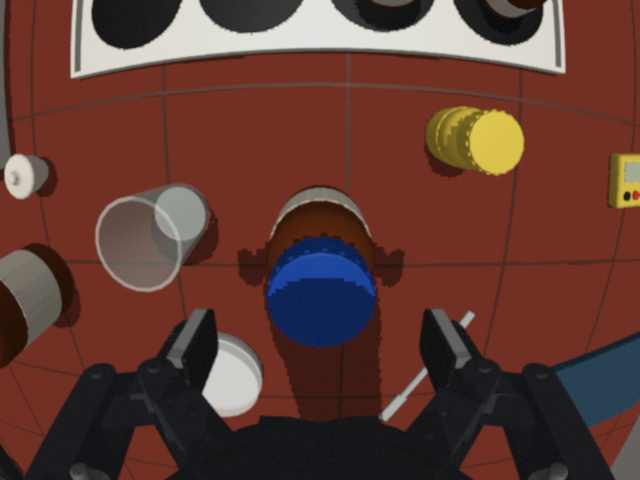

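The cap is centred between the jaws at u≈321, and the beaker at (140,240) is well clear.

Request:
{"op": "servo_tool", "data": {
  "deltas": [
    [[0,0,0,-0.003,0,0.005,0],[0,0,0,0,0,0.01,0],[0,0,0,0,0,0.01,0],[0,0,0,0,0,0.01,0],[0,0,0,0,0,0.007,0],[0,0,0,0,0,0.003,0],[0,0,0,0,0,0,0]]
  ]
}}

```text
t: 18.9
tool_pos: [0.4408, 0.0231, 0.1384]
eef_rot: [-3.141, -0.002, -0.006]
contact_force: [-1.3, 0.3, 0.7]
width: 0.0854
```

```bash
python3 d.py 0.440 0.0235 0.1355
```

```text
t 18.9 pos [0.4408 0.0231 0.1384] d_tool [-0.0008 -0.0004  0.0029] rot_deg [-0.04 -0.21  0.06] q [ 0.43  0.13 -0.59  1.99  0.08  1.05 -1.76] F [-1.3  0.3  0.7] w 0.0854
```

Request:
{"op": "servo_tool", "data": {
  "deltas": [
    [[0,0,0,-0.001,0,0.002,40],[0,0,0,0,0,0,80],[0,0,0,0,0,0,120],[0,0,0,0,0,0,160],[0,0,0,0,0,0,200],[0,0,0,0,0,0,255],[0,0,0,0,0,0,255]]
  ],
  "force": 60
}}

```text
t: 19.48
tool_pos: [0.4402, 0.023, 0.137]
eef_rot: [-3.141, -0.002, -0.007]
contact_force: [-0.4, 0.4, -2.8]
width: 0.053
```

```bash
python3 d.py 0.440 0.0235 0.1355
```

```text
t 19.48 pos [0.4402 0.023  0.137 ] d_tool [-0.0002 -0.0005  0.0015] rot_deg [-0.03 -0.27  0.06] q [ 0.43  0.13 -0.59  1.99  0.08  1.04 -1.76] F [-0.4  0.4 -2.8] w 0.053
```

Request:
{"op": "servo_tool", "data": {
  "deltas": [
    [[0,0,0,0,0,-0.004,255],[0,0,0,0,0,-0.012,255],[0,0,0,0,0,-0.02,255],[0,0,0,0,0,-0.02,255],[0,0,0,0.005,0,-0.01,255],[0,0,0,0.012,0,0,255],[0,0,0,0.02,0,0,255],[0,0,0,0.022,-0.005,0,255],[0,0,0,0.022,-0.007,0,255],[0,0,0,0.022,-0.007,0,255]]
  ]
}}

```text
t: 20.32
tool_pos: [0.5422, 0.0402, 0.2085]
eef_rot: [3.138, -0.004, 0.004]
contact_force: [0.4, 0.3, -1.6]
width: 0.0526
```

```bash
python3 d.py 0.646 0.079 0.17
```

```text
t 20.32 pos [0.5422 0.0402 0.2085] d_tool [ 0.1036 -0.0392  0.0386] rot_deg [ 0.21 -0.13 -0.13] q [ 0.35  0.29 -0.59  1.65  0.17  1.25 -1.84] F [ 0.4  0.3 -1.6] w 0.0526
```

Request:
{"op": "servo_tool", "data": {
  "deltas": [
    [[0,0,0,0.022,-0.007,0,255],[0,0,0,0.022,-0.008,0,255],[0,0,0,0.02,-0.008,0,255],[0,0,0,0.015,-0.006,0,255],[0,0,0,0.008,-0.003,0,255],[0,0,0,0.003,-0.001,0,255],[0,0,0,0,0,0,255],[0,0,0,0,0,0,255]]
  ]
}}

```text
t: 20.98
tool_pos: [0.639, 0.0747, 0.2062]
eef_rot: [3.14, -0.007, -0.004]
contact_force: [-0.3, 0.1, -2.1]
width: 0.0526
```

```bash
python3 d.py 0.646 0.079 0.144
```

```text
t 20.98 pos [0.639  0.0747 0.2062] d_tool [ 0.0071 -0.0045  0.0622] rot_deg [ 0.1   0.13 -0.24] q [ 0.22  0.51 -0.56  1.37  0.27  1.34 -1.92] F [-0.3  0.1 -2.1] w 0.0526
```

Request:
{"op": "servo_tool", "data": {
  "deltas": [
    [[0,0,0,0.006,-0.004,0,255],[0,0,0,0,0,0,255],[0,0,0,0,0,0.006,255],[0,0,0,0,0,0.01,255],[0,0,0,0,0,0.01,255],[0,0,0,0,0,0.008,255],[0,0,0,0,0,0.004,255],[0,0,0,0,0,0,255],[0,0,0,0,0,0,255]]
  ]
}}

```text
t: 21.73
tool_pos: [0.6427, 0.0765, 0.1636]
eef_rot: [3.137, -0.009, -0.007]
contact_force: [-0.5, -0.4, -2.5]
width: 0.0526
```

```bash
python3 d.py 0.646 0.079 0.144
```

```text
t 21.73 pos [0.6427 0.0765 0.1636] d_tool [ 0.0034 -0.0026  0.0196] rot_deg [ 0.24  0.26 -0.34] q [ 0.21  0.55 -0.55  1.41  0.29  1.27 -1.94] F [-0.5 -0.4 -2.5] w 0.0526
```

Request:
{"op": "servo_tool", "data": {
  "deltas": [
    [[0.2,0.2,0,0.003,-0.002,0,255],[0,0,0,0,0,0.003,255],[0,0,0,0,0,0.005,255],[0,0,0,0,0,0.004,255],[0,0,0,0,0,0.002,255],[0,0,0,0,0,0,255]]
  ]
}}

```text
t: 22.23
tool_pos: [0.6467, 0.0789, 0.1492]
eef_rot: [-3.141, 0.009, -0.002]
contact_force: [1.1, -0.7, -2.8]
width: 0.0524
```

```bash
python3 d.py 0.646 0.079 0.144
```

```text
t 22.23 pos [0.6467 0.0789 0.1492] d_tool [-0.0007 -0.0001  0.0052] rot_deg [-0.01 -0.07 -0.34] q [ 0.2   0.57 -0.55  1.42  0.3   1.24 -1.95] F [ 1.1 -0.7 -2.8] w 0.0524
```

Request:
{"op": "servo_tool", "data": {
  "deltas": [
    [[0,0,0,-0.001,0,0.002,255],[0,0,0,0,0,0.002,255],[0,0,0,0,0,0.001,255],[0,0,0,0,0,0,255]]
  ]
}}

```text
t: 22.57
tool_pos: [0.6457, 0.0789, 0.1438]
eef_rot: [-3.141, 0.009, -0.002]
contact_force: [-0.3, 0.3, -2.6]
width: 0.0526
```

```bash
python3 d.py 0.646 0.079 0.144
```

```text
t 22.57 pos [0.6457 0.0789 0.1438] d_tool [ 0.0003 -0.0001 -0.0002] rot_deg [-0.01 -0.08 -0.34] q [ 0.2   0.57 -0.55  1.43  0.3   1.23 -1.95] F [-0.3  0.3 -2.6] w 0.0526
```

Request:
{"op": "servo_tool", "data": {
  "deltas": [
    [[0,0,0,0,0,0.001,255],[0,0,0,0,0,0.001,255]]
  ]
}}

```text
t: 22.73
tool_pos: [0.6465, 0.079, 0.1438]
eef_rot: [-3.141, 0.01, -0.006]
contact_force: [-2.9, -1.2, 5.5]
width: 0.0527
```

```bash
python3 d.py 0.646 0.079 0.144
```

```text
t 22.73 pos [0.6465 0.079  0.1438] d_tool [-0.0005 -0.     -0.0002] rot_deg [-0.01 -0.24 -0.36] q [ 0.2   0.57 -0.55  1.43  0.3   1.23 -1.95] F [-2.9 -1.2  5.5] w 0.0527
```

The 250 has touched down, so I release it.

Request:
{"op": "servo_tool", "data": {
  "deltas": [
    [[0,-0.2,0,-0.0005,0,-0.001,215],[0,0,0,0,0,0,170],[0,0,0,0,0,0,110],[0,0,0,0,0,0,80],[0,0,0,0,0,0,50],[0,0,0,0,0,0,40]]
  ]
}}

```text
t: 23.23
tool_pos: [0.6465, 0.0791, 0.1455]
eef_rot: [-3.141, 0.01, -0.003]
contact_force: [0.7, -0.3, 1.0]
width: 0.0719
```

Request:
{"op": "servo_tool", "data": {
  "deltas": [
    [[0,0,0,0,0,-0.01,30],[0,0,0,0,0,-0.02,10],[0,0,0,0,0,-0.03,0],[0,0,0,0,0,-0.03,0],[0,0,0,0,0,-0.03,0],[0,0,0,-0.01,-0.01,-0.01,0],[0,0,0,-0.02,-0.02,0,0],[0,0,0,-0.025,-0.025,0,0],[0,0,0,-0.025,-0.025,0,0],[0,0,0,-0.025,-0.025,0,0]]
  ]
}}

```text
t: 24.07
tool_pos: [0.5431, 0.181, 0.2867]
eef_rot: [-3.141, 0.034, -0.011]
contact_force: [0.8, 0.8, -0.1]
width: 0.0853
```

```bash
python3 d.py 0.3805 0.327 0.28; python3 - <<'E'
from workcell import env
import cv2
p,d=env.get_image("scene"); cv2.imwrite("pics/s4.png",cv2.resize(p[120:360,160:480],None,fx=2.4,fy=2.4))
p,d=env.get_image("wrist"); cv2.imwrite("pics/w4.png",p)
E
```

```text
t 24.07 pos [0.5431 0.181  0.2867] d_tool [-0.1657 -0.1425  0.0057] rot_deg [-0.03 -0.39 -1.22] q [ 0.12  0.31 -0.64  1.45  0.19  1.43 -2.11] F [ 0.8  0.8 -0.1] w 0.0853
```

View pics/s4.png

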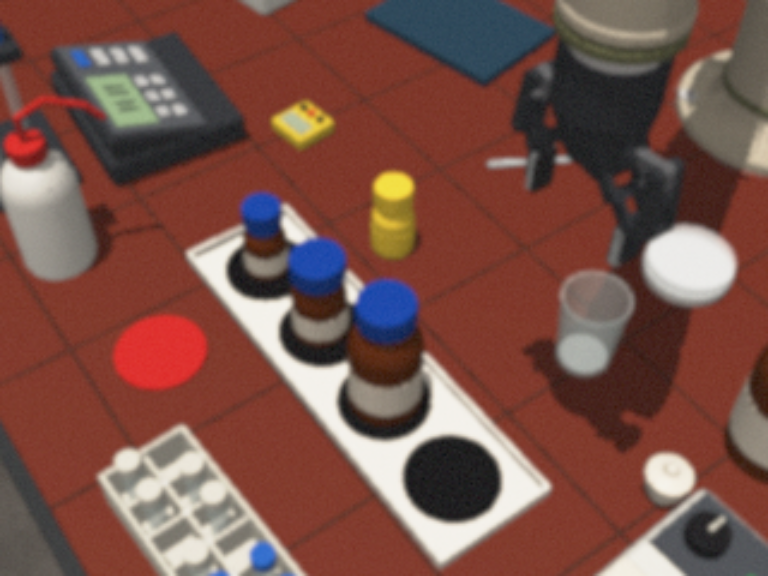

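View pics/w4.png

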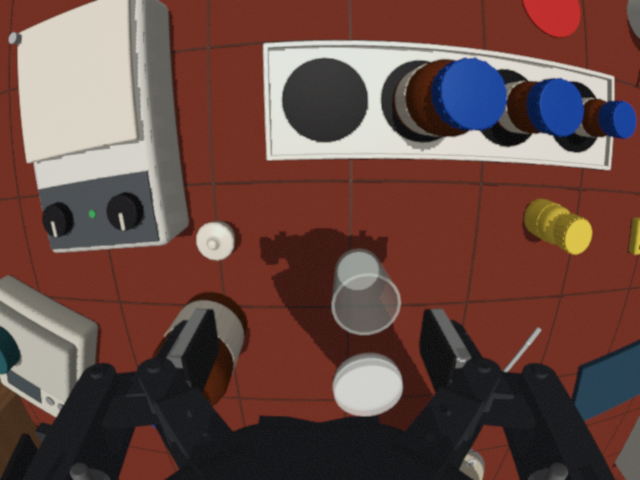

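The 250 stands on pad b and the beaker is untouched. Next is the 500.

Request:
{"op": "servo_tool", "data": {
  "deltas": [
    [[0,0,-0.5,-0.025,-0.022,0,0],[0,0,-0.5,-0.025,-0.022,0,0],[0,0,0,-0.025,-0.022,0,0],[0,0,0,-0.025,-0.022,0,0],[0,0,0,-0.022,-0.02,0,0],[0,0,0,-0.015,-0.013,0,0],[0,0,0,-0.007,-0.006,0,0],[0,0,0,0,0,0,0],[0,0,0,0,0,0,0]]
  ]
}}

```text
t: 24.92
tool_pos: [0.3855, 0.3206, 0.2917]
eef_rot: [-3.139, -0.023, -0.024]
contact_force: [0.3, -0.6, -0.3]
width: 0.0854
```

```bash
python3 d.py 0.3805 0.327 0.1735
```

```text
t 24.92 pos [0.3855 0.3206 0.2917] d_tool [-0.0067 -0.0062  0.1181] rot_deg [-0.13 -0.89  0.84] q [-0.06  0.15 -0.78  1.62  0.12  1.4  -2.41] F [ 0.3 -0.6 -0.3] w 0.0854
```

Request:
{"op": "servo_tool", "data": {
  "deltas": [
    [[0,-0.6,0.5,-0.006,-0.006,0,0],[0,0,0,0,0,0,0],[0,0,0,0,0,0.01,0],[0,0,0,0,0,0.015,0],[0,0,0,0,0,0.015,0],[0,0,0,0,0,0.015,0],[0,0,0,0,0,0.005,0],[0,0,0,0,0,0,0],[0,0,0,0,0,0,0]]
  ]
}}

```text
t: 25.67
tool_pos: [0.3871, 0.3199, 0.2252]
eef_rot: [-3.141, 0.017, -0.002]
contact_force: [-0.5, -0.1, -0.3]
width: 0.0857
```

```bash
python3 d.py 0.3805 0.327 0.1735; python3 - <<'E'
from workcell import env
import cv2
p,d=env.get_image("wrist"); cv2.imwrite("pics/w5.png",p)
E
```

```text
t 25.67 pos [0.3871 0.3199 0.2252] d_tool [-0.0068 -0.007   0.0517] rot_deg [-0.04 -0.08 -0.63] q [-0.08  0.21 -0.77  1.72  0.15  1.27 -2.46] F [-0.5 -0.1 -0.3] w 0.0857
```

View pics/w5.png

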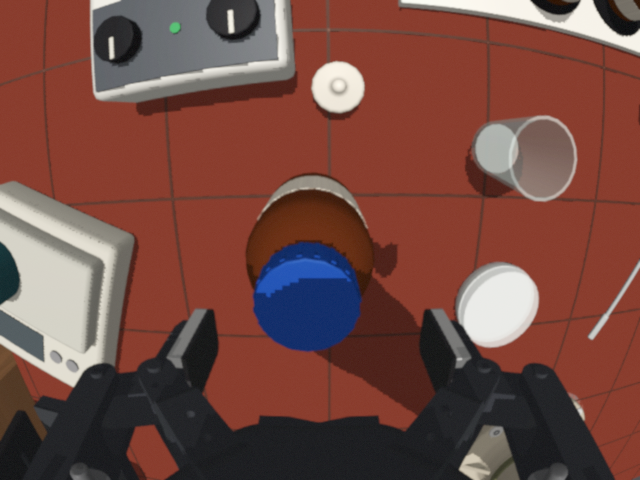

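Request:
{"op": "servo_tool", "data": {
  "deltas": [
    [[0,0,-0.5,-0.006,-0.005,0,0],[0,0,0,0,0,0,0],[0,0,0,0,0,0.007,0],[0,0,0,0,0,0.008,0],[0,0,0,0,0,0.006,0],[0,0,0,0,0,0,0],[0,0,0,0,0,0,0]]
  ]
}}

```text
t: 26.3
tool_pos: [0.3816, 0.3268, 0.2048]
eef_rot: [-3.138, 0.002, -0.009]
contact_force: [-0.3, -0.1, 0.7]
width: 0.0852
```

```bash
python3 d.py 0.3805 0.326 0.1735;  python3 - <<'E'
from workcell import env
import cv2
p,d=env.get_image("wrist"); cv2.imwrite("pics/w6.png",p)
E
```

```text
t 26.3 pos [0.3816 0.3268 0.2048] d_tool [-0.0013  0.0009  0.0313] rot_deg [-0.2  -0.32 -0.06] q [-0.09  0.22 -0.77  1.76  0.17  1.22 -2.48] F [-0.3 -0.1  0.7] w 0.0852
```

View pics/w6.png

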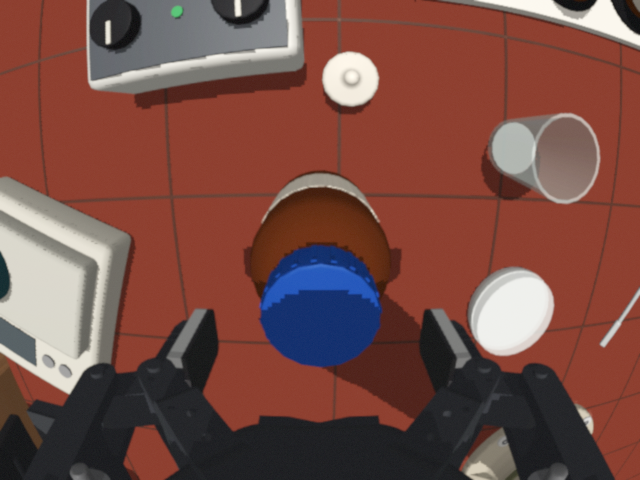

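The cap is centred at u≈321, so I descend and grip.

Request:
{"op": "servo_tool", "data": {
  "deltas": [
    [[0,-0.2,0,-0.001,0,0.005,0],[0,0,0,0,0,0.008,0],[0,0,0,0,0,0.008,0],[0,0,0,0,0,0.005,0],[0,0,0,0,0,0.001,0],[0,0,0,0,0,0,0]]
  ]
}}

```text
t: 26.85
tool_pos: [0.3806, 0.3265, 0.1746]
eef_rot: [-3.139, 0.003, -0.002]
contact_force: [-0.8, 0.2, -0.5]
width: 0.0856
```

```bash
python3 d.py 0.3805 0.3265 0.1735
```

```text
t 26.85 pos [0.3806 0.3265 0.1746] d_tool [-0.0001  0.      0.0011] rot_deg [-0.17 -0.06 -0.1 ] q [-0.1   0.26 -0.77  1.79  0.19  1.16 -2.5 ] F [-0.8  0.2 -0.5] w 0.0856
```

Request:
{"op": "servo_tool", "data": {
  "deltas": [
    [[0,0,0,0,0,0,40],[0,0,0,0,0,0,80],[0,0,0,0,0,0,120],[0,0,0,0,0,0,160],[0,0,0,0,0,0,200],[0,0,0,0,0,0,255],[0,0,0,0,0,0,255]]
  ],
  "force": 80
}}

```text
t: 27.43
tool_pos: [0.3809, 0.3265, 0.1751]
eef_rot: [-3.138, 0.003, -0.003]
contact_force: [0.7, -0.7, -0.4]
width: 0.0522
```

```bash
python3 d.py 0.3805 0.3265 0.1735
```

```text
t 27.43 pos [0.3809 0.3265 0.1751] d_tool [-0.0004  0.      0.0016] rot_deg [-0.19 -0.09 -0.12] q [-0.1   0.26 -0.77  1.79  0.19  1.16 -2.5 ] F [ 0.7 -0.7 -0.4] w 0.0522
```

Request:
{"op": "servo_tool", "data": {
  "deltas": [
    [[0,0,0,0,0,-0.004,255],[0,0,0,0,0,-0.012,255],[0,0,0,0,0,-0.02,255],[0,0,0,0,0,-0.02,255],[0,0,0,0,0,-0.012,255],[0,0,0,0,0,0,255],[0,0,0,0.01,0.005,0,255],[0,0,0,0.018,0.01,0,255],[0,0,0,0.02,0.011,0,255],[0,0,0,0.022,0.012,0,255]]
  ]
}}

```text
t: 28.27
tool_pos: [0.4474, 0.2893, 0.2474]
eef_rot: [-3.141, -0.017, 0.004]
contact_force: [0.5, 0.8, -3.8]
width: 0.0521
```

```bash
python3 d.py 0.6448 0.184 0.23
```

```text
t 28.27 pos [0.4474 0.2893 0.2474] d_tool [0.1963 0.1075 0.0168] rot_deg [-0.04  0.14  0.62] q [-0.02  0.26 -0.73  1.61  0.18  1.34 -2.34] F [ 0.5  0.8 -3.8] w 0.0521
```

Request:
{"op": "servo_tool", "data": {
  "deltas": [
    [[0,0,0.3,0.022,0.012,0,255],[0,0,0.2,0.022,0.012,0,255],[0,0,0,0.022,0.012,0,255],[0,0,0,0.022,0.012,0,255],[0,0,0,0.022,0.012,0,255],[0,0,0,0.022,0.012,0,255],[0,0,0,0.015,0.008,0,255],[0,0,0,0.008,0.004,0,255],[0,0,0,0,0,0,255],[0,0,0,0,0,0,255]]
  ]
}}

```text
t: 29.1
tool_pos: [0.617, 0.1847, 0.2321]
eef_rot: [3.129, -0.018, -0.026]
contact_force: [-0.8, 0.3, -3.2]
width: 0.0519
```

```bash
python3 d.py 0.6448 0.184 0.182
```

```text
t 29.1 pos [0.617  0.1847 0.2321] d_tool [ 0.0287 -0.0002  0.0496] rot_deg [ 0.69  0.96 -0.67] q [ 0.06  0.52 -0.61  1.31  0.3   1.42 -2.12] F [-0.8  0.3 -3.2] w 0.0519
```

Request:
{"op": "servo_tool", "data": {
  "deltas": [
    [[0.3,0.4,0,0.008,0,0,255],[0.2,0.3,0,0.01,0,0,255],[0,0,0,0.006,0,0,255],[0,0,0,0.002,0,0,255],[0,0,0,0,0,0,255],[0,0,0,0,0,0,255]]
  ]
}}

```text
t: 29.6
tool_pos: [0.6424, 0.1886, 0.2319]
eef_rot: [3.14, -0.008, -0.007]
contact_force: [0.1, -0.4, -3.9]
width: 0.0522
```

```bash
python3 d.py 0.6448 0.184 0.182
```

```text
t 29.6 pos [0.6424 0.1886 0.2319] d_tool [0.0026 0.0045 0.0499] rot_deg [ 0.08  0.25 -0.29] q [ 0.05  0.57 -0.6   1.24  0.31  1.43 -2.1 ] F [ 0.1 -0.4 -3.9] w 0.0522
```

Request:
{"op": "servo_tool", "data": {
  "deltas": [
    [[0,0.2,0,0.002,0.004,0,255],[0,0,0,0,0,0,255],[0,0,0,0,0,0.005,255],[0,0,0,0,0,0.008,255],[0,0,0,0,0,0.008,255],[0,0,0,0,0,0.005,255],[0,0,0,0,0,0,255],[0,0,0,0,0,0,255]]
  ]
}}

```text
t: 30.27
tool_pos: [0.6431, 0.1848, 0.2028]
eef_rot: [3.14, -0.005, -0.002]
contact_force: [-0.2, 0.0, -4.0]
width: 0.0521
```

```bash
python3 d.py 0.6448 0.184 0.182
```

```text
t 30.27 pos [0.6431 0.1848 0.2028] d_tool [0.0017 0.0008 0.0208] rot_deg [ 0.1   0.08 -0.19] q [ 0.05  0.58 -0.6   1.29  0.32  1.37 -2.11] F [-0.2  0.  -4. ] w 0.0521
```

Request:
{"op": "servo_tool", "data": {
  "deltas": [
    [[0,0,0,0.002,0.001,0.003,255],[0,0,0,0,0,0.005,255],[0,0,0,0,0,0.005,255],[0,0,0,0,0,0.002,255],[0,0,0,0,0,0,255]]
  ]
}}

```text
t: 30.68
tool_pos: [0.6455, 0.1836, 0.1862]
eef_rot: [3.14, -0.006, -0.002]
contact_force: [-0.8, 0.2, -4.7]
width: 0.0521
```

```bash
python3 d.py 0.6448 0.184 0.182
```

```text
t 30.68 pos [0.6455 0.1836 0.1862] d_tool [-0.0007 -0.0004  0.0042] rot_deg [ 0.1   0.08 -0.21] q [ 0.06  0.59 -0.6   1.3   0.33  1.34 -2.11] F [-0.8  0.2 -4.7] w 0.0521
```

Request:
{"op": "servo_tool", "data": {
  "deltas": [
    [[0,0,0,-0.0005,0,0.002,255],[0,0,0,0,0,0.0015,255],[0,0,0,0,0,0.001,255],[0,0,0,0,0,0,255]]
  ]
}}

```text
t: 31.02
tool_pos: [0.6455, 0.1837, 0.1826]
eef_rot: [3.14, -0.006, 0.001]
contact_force: [-0.6, -0.2, -4.3]
width: 0.0522
```

```bash
python3 d.py 0.6448 0.184 0.182
```

```text
t 31.02 pos [0.6455 0.1837 0.1826] d_tool [-0.0007 -0.0003  0.0006] rot_deg [ 0.08 -0.03 -0.22] q [ 0.06  0.59 -0.6   1.31  0.33  1.33 -2.11] F [-0.6 -0.2 -4.3] w 0.0522
```

Request:
{"op": "servo_tool", "data": {
  "deltas": [
    [[0,0,0,-0.0005,0,0.001,255],[0,0,0,0,0,0.001,255]]
  ]
}}

```text
t: 31.18
tool_pos: [0.6458, 0.1837, 0.1822]
eef_rot: [3.141, -0.007, 0.005]
contact_force: [-1.4, -2.4, 4.5]
width: 0.052
```

```bash
python3 d.py 0.6448 0.184 0.182
```

```text
t 31.18 pos [0.6458 0.1837 0.1822] d_tool [-0.001  -0.0003  0.0002] rot_deg [ 0.05 -0.2  -0.25] q [ 0.06  0.59 -0.6   1.31  0.33  1.33 -2.11] F [-1.4 -2.4  4.5] w 0.052
```

It has touched down. I release, retreat straight up, and move clear of the cameras' view.

Request:
{"op": "servo_tool", "data": {
  "deltas": [
    [[0,-0.2,0,-0.0005,0,-0.001,215],[0,0,0,0,0,0,170],[0,0,0,0,0,0,110],[0,0,0,0,0,0,80],[0,0,0,0,0,0,50],[0,0,0,0,0,0,40]]
  ]
}}

```text
t: 31.68
tool_pos: [0.6453, 0.1843, 0.1834]
eef_rot: [3.142, -0.006, 0.0]
contact_force: [-0.3, 0.0, 0.1]
width: 0.0721
```

Request:
{"op": "servo_tool", "data": {
  "deltas": [
    [[0,0,0,0,0,-0.01,30],[0,0,0,0,0,-0.02,10],[0,0,0,0,0,-0.03,0],[0,0,0,0,0,-0.03,0],[0,0,0,-0.01,0,-0.02,0],[0,0,0,-0.02,0,0,0],[0,0,0,-0.03,0,0,0],[0,0,0,-0.03,0,0,0],[0,0,0,-0.03,0,0,0],[0,0,0,-0.02,0,0,0]]
  ]
}}

```text
t: 32.52
tool_pos: [0.5038, 0.1859, 0.3061]
eef_rot: [-3.137, 0.01, -0.012]
contact_force: [0.1, 0.6, 1.5]
width: 0.0851
```

Request:
{"op": "servo_tool", "data": {
  "deltas": [
    [[0,0,0,-0.01,0,0,0],[0,0,0,0,0,0,0],[0,0,0,0,0,0,0]]
  ]
}}

```text
t: 32.77
tool_pos: [0.4896, 0.188, 0.311]
eef_rot: [-3.138, 0.003, -0.024]
contact_force: [0.1, 0.2, 0.8]
width: 0.0855
```

```bash
python3 - <<'E'
from workcell import env
from h import *
s=env.get_state();print(s["t"],s["tool_pos"],s["contact_force"],s["width"])
for n in("top","scene"):
    p,D=env.get_image(n);cv2.imwrite(f"pics/f_{n}.png",p)
    hsv=cv2.cvtColor(p,cv2.COLOR_BGR2HSV);m=cv2.inRange(hsv,(105,150,50),(130,255,255))
    N,L,S,C=cv2.connectedComponentsWithStats(m)
    for i in range(1,N):
        if S[i,4]<80: continue
        ys,xs=np.where(L==i)
        P=np.array([pt(n,a,b,D[b,a]) for a,b in zip(xs,ys) if D[b,a]>0])
        zt=np.percentile(P[:,2],90);t=P[abs(P[:,2]-zt)<.008]
        mid=(t[:,:2].max(0)+t[:,:2].min(0))/2
        if .6<mid[0]<.7: print(n,round(zt,3),np.round(mid,4),"mean",np.round(t.mean(0),4))
a=cv2.imread("pics/f_top.png")[180:345,150:460];b=cv2.imread("pics/f_scene.png")[110:350,200:520]
cv2.imwrite("pics/f1.png",cv2.resize(a,None,fx=2.5,fy=2.5));cv2.imwrite("pics/f2.png",cv2.resize(b,None,fx=2.4,fy=2.4))
E
```

```text
32.7667 [0.48962094 0.18797198 0.3109999 ] [0.14756282 0.20412558 0.78873184] 0.08553606583412737
top 0.191 [0.643  0.1834] mean [0.6428 0.1824 0.188 ]
top 0.153 [0.6432 0.0782] mean [0.6432 0.0773 0.15  ]
top 0.114 [ 0.6451 -0.0299] mean [ 0.6461 -0.0293  0.1119]
top 0.1 [ 0.6485 -0.1301] mean [ 0.6478 -0.1308  0.0979]
scene 0.099 [ 0.6495 -0.1294] mean [ 0.6499 -0.1275  0.0972]
scene 0.113 [ 0.649  -0.0265] mean [ 0.6493 -0.0254  0.1109]
scene 0.151 [0.645  0.0803] mean [0.6459 0.0816 0.1491]
scene 0.189 [0.6447 0.1855] mean [0.6454 0.1862 0.1872]
```

View pics/f1.png

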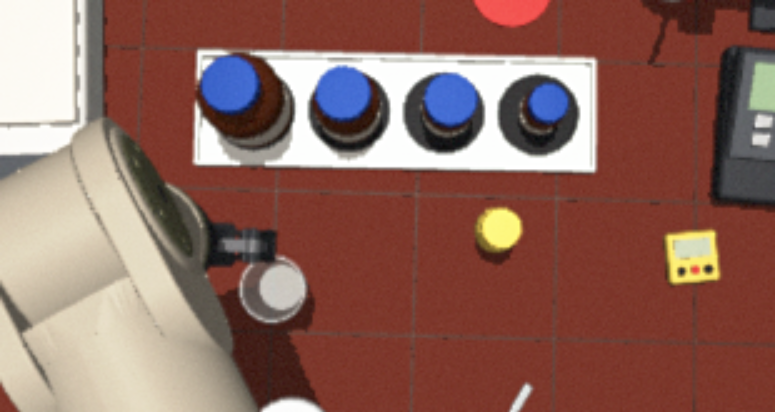

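View pics/f2.png

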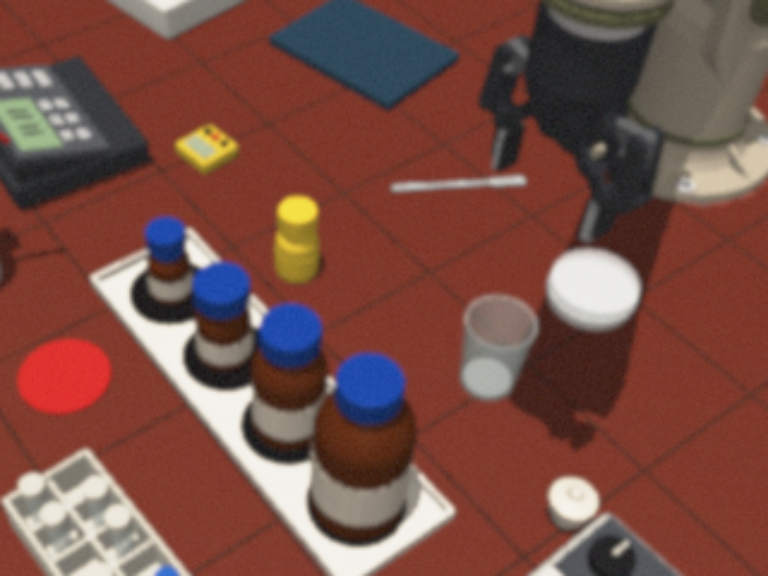

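All four bottles are upright and in order, with cap tops at pad height plus bottle height. The gripper is open and touching nothing, so I'm handing in.

```bash
python3 -c "
from workcell import env
print(env.sign_off())"
```

```text
the job is handed in; nothing more can be done
None
```

The four bottles stand upright on the pads in size order: the 50 ml on pad d next to the pH meter, then the 100 ml on c, the 250 ml on b and the 500 ml on a. I lifted each by its cap and lowered it until light contact, about 4–5.5 N, before opening the fingers. The job was handed in after about 33 s of the 106 s allowed.

- **Position:** the final images put each cap within about 2–4 mm of its pad centre. Cap tops sit at about 0.10, 0.11, 0.15 and 0.19 m, matching upright bottles on the pads.
- **Disagreement:** the two cameras differ by up to about 4 mm. The most is on the 100 ml bottle, which the top view puts about 4 mm off in y and the scene view about 1 mm off in y (2 mm in x).
- **Left alone:** in the final images the glass beaker, the yellow bottle and the red disc look undisturbed, and the gripper ended open and clear of everything.

No check failed.

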